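Set the lip-truing plug in a flask shell and poise its load ring over the stem

ROBOT

A 6-joint arm with a two-finger parallel gripper is mounted at the origin on a cart in front of the work surface, level with it; the furniture and walls round the work are solid. World frame = base frame: x ahead of the robot, y to its left, z up, the work surface at z = 0. Lengths are in mm, angles in degrees, forces in N, time in s.
With the tool pointing down it reaches from about 350 to 725 mm from the base axis. Payload 4.3 kg.
Tool frame: the origin (TCP) lies between the finger pads; the fingertips stand 14 mm ahead of it and the grasp point (between the pads) lies 5 mm behind it (r.tip_extent is the distance from the TCP to the fingertips, in mm); x points along the fingers, z is the direction in which the jaws open and shut, and the axes are right-handed (so a half turn about x gives the same grasp; the last joint's range is limited). The gripper opens to 85 mm and grips with 20 to 120 N. Pads are 22 mm wide; open, the fingers measure 114 mm over their backs; the gripper's body (76 mm by 85 mm) begins 54 mm behind the grasp point. The pads swing forward as they close: fully open they stand 13 mm farther back than shut.
Start: joints at [-69.46, 21.618, 4.641, 73.018, 0, 83.68], TCP at [259.81, -512.995, 245.329] pointing down, gripper open.
Joint ranges: [-156.06, 156.06], [-48.1, 94.91], [-58.44, 69.94], [-101.28, 121.22], [-78.64, 73.56], [-180, 180]. Speed limits (degrees/s): [147.25, 147.25, 180, 180, 180, 180].

INTERFACE

Orientations are given as [roll, pitch, yaw] about the fixed x, y, z axes, in that order (R = Rz(yaw) Ry(pitch) Rx(roll)).
In Python, from workcell import telemetry, imaging, ticket, r gives the robot as it stands. The module is installed in compiled form; this text tells all that it offers.
- The arm moves only by the shell command python3 -m pendant 'ROWS' [FORCE]. ROWS is JSON, a list of rows, each a list of 7 numbers: the finger opening in cm, from 0 to 8.54, then the shift along the tool's x, y, z in cm, then the turn, a rotation vector about the tool's x, y, z in degrees. A call has exactly 5 rows; each row shifts and turns the commanded pose from where the row before left it, along the tool's axes as they then stand; what a row does not reach is not made up. A row lasts 1/12 s, in which the tool goes at most 41.7 mm and 7.16 degrees, less where a joint would pass 70% of its speed; a pose out of reach is approached as far as the arm can. A call is refused whole if a number of a shift passes 4.17 or a number of a turn 7.16, either way. A call with a gripper value outside its range is refused whole. The fingers move at their own pace and stop on an object; FORCE is the grip in N (left out, the last holds). Time passes only in rows, so rows that do not move let the fingers close, or fill a call up. It gives the time, the measured TCP pose, the force and the opening at its end, in the units of the state.
- telemetry.get_state(): the state, without advancing time (a new reading comes with each control period).
- imaging.read_camera(name): name is "side" or "top"; returns a dict with "pixels" (384x512x3 uint8, red, green, blue), "fx", "fy", "cx", "cy" (pixels), "k1" (the pictures are not rectified: a ray, as slopes to the right and down, at radius r is drawn at 1 + k1 r^2 times it, then the intrinsics apply), "rvec" (rotation vector, rad) and "tvec" (3), from world to camera coordinates, as OpenCV has them. Camera axes: x right, y down, z forward; pixel columns grow to the right and rows downward; lengths in mm; the calibration is good to about 2 mm. A picture is of the moment at which its call begins. There is no depth.
- ticket.job_done(): hands the job in, once; it reports no verdict.
The state is a dict: "clock": time; "q": joint angles; "joint_vel": joint speeds; "joint_efforts": joint torques, N m; "eef_pos": TCP position; "tool_rot": TCP orientation; "ft_force": force on the tool from outside, world axes, zero at the start; "torque": the same for the moment, N m; "finger_gap": finger opening in mm.
Only numpy, scipy, OpenCV 4.12 (cv2) and the standard library are available. Lean on these libraries where they do the work, as an engineer would, in place of code of your own. Each camera call takes 0.05 s, during which the arm holds its last target.

TASK

The conical steel flask shell in the nest is to have its lip trued. Set the brass plug from the wooden stand taper-down into the shell's neck, with its shoulder flat on the lip, and let go of it; then fetch the small dark ring, bring it down over the plug's stem and finish while still holding it there: level, centred round the stem and hovering about 5 mm above the plug's shoulder, touching neither plug nor shell, so that I can check the gap before it is let down. Leave the shell standing in its nest and do not shift the other things on the bench.

Things in the scene. Friction and masses are not known exactly. Their poses are not given: they have to be found in the camera images.
- nest: Locating nest bolted to the bench: dark square plate 104 x 104 x 10 mm with four bolt heads 6 mm high and a steel cup, 86 mm across, its rim 23 mm above the bench. Origin at the centre of its underside, on the bench; z up. The shell stands on the cup's floor, 12 mm above the bench.
- shell: Raw stainless flask shell, conical, open at the top, standing loose in the nest: foot 71 mm across, 111 mm high, neck 40 mm outside and 37 mm inside across, wider inside below the neck. Origin at the centre of its underside, z up. Weight about 0.3 kg.
- shell_lip (a point): Centre of the mouth of the shell's neck, at the level of the lip (111 mm above the shell's origin, 123 mm above the bench).
- stand: Fixed wooden block 64 (x) x 92 (y) x 30 mm high with one 41 mm bore, in which the plug hangs by its shoulder, and two empty 11 mm bores. Origin at the centre of its underside; z up. Its yaw varies.
- plug: Loose brass plug, 74 mm long, 0.24 kg, upright in the stand. Origin at the centre of its lower tip, z up along its axis. From below: taper 21 mm across growing to 33 mm at height 26 mm; flange (shoulder) 46 mm across from 26 to 33 mm; stem 14 mm across from 33 to 74 mm. The flange's underside rests on the stand, later on the shell's lip; the taper enters with 2 mm play all round. Grip the stem.
- plug_shoulder (a point): Point on the plug's axis at the top face of its flange (33 mm above the plug's origin), where the stem begins; the stem rises 41 mm above it.
- dark_ring: Loose dark steel die ring, the load ring: 60 mm outside, 16 mm high, bore 22 mm clear, 0.3 kg, lying flat on the bench. Origin at the centre of its underside, z up along its bore. Grip it across the outside.
- pale_ring: Another, pale grey die ring, bystander: 68 mm outside, 22 mm high, bore 37 mm. It lies at one of two places, the dark ring at the other. Origin at the centre of its underside.
- bin: Bystander: loose open red parts bin with screws, 150 (x) x 100 (y) x 54 mm high, between the rings and the nest. Origin at the centre of its underside.
- tall_shell_1: Bystander: tall stainless flask shell behind the nest, 69 mm across, 205 mm high, loose. Origin at the centre of its underside.
- tall_shell_2: Bystander: a second tall stainless flask shell like the first, loose. Origin at the centre of its underside.

How it is judged:
By the outcome, as a careful person would: the job done as asked, in the order asked, and still so for the second after the job is handed in, while the arm keeps its last pose, push and grip.
It also fails if it takes over 72 s, if anything falls off the work surface, if the arm or the gripper's body presses on something with over 40 N, if the wrist force passes 120 N, or if a joint passes its speed limit or range.

## Working session

There is one attempt and no reset: what is moved stays moved. The work goes in short steps, Python scripts to look and compute and a shell command to move; the robot and the scene stay as the last step left them, time stands still between calls to the robot, and variables do not carry over. Pictures are saved under pics/ and viewed, and the job is handed in when it is done.

```bash
mkdir -p pics; ls
python3 - <<'E'
from workcell import telemetry, imaging, r
import cv2
s=telemetry.get_state();print(s)
for n in("side","top"):
    c=imaging.read_camera(n);print(n,{k:v for k,v in c.items() if k!="pixels"})
    cv2.imwrite(f"pics/{n}0.png",c["pixels"][:,:,::-1])
E
```

```text
pics
{'clock': 0.0, 'q': array([-6.94595039e+01,  2.16627242e+01,  4.56201195e+00,  7.30169310e+01,
       -4.78959317e-04,  8.36799861e+01]), 'joint_vel': array([-0.02268634,  0.01896834, -0.05286898,  0.08242863,  0.00164722,
       -0.07251886]), 'joint_efforts': array([ 1.81901760e-04, -4.63609385e+01,  2.69872981e+01,  2.10289779e-02,
        1.20005689e-04,  2.14206956e-06]), 'eef_pos': array([ 259.57659041, -512.37406347,  244.34636158]), 'tool_rot': array([173.91325208,  89.88235581, 110.77376254]), 'ft_force': array([ 0.34784518, -0.5293075 ,  1.61255535]), 'torque': array([ 0.02902565,  0.03934764, -0.0172458 ]), 'finger_gap': 85.22584843387821}
side {'fx': 391.55130883350154, 'fy': 391.55130883350154, 'cx': 251.00950992742946, 'cy': 193.84519454924546, 'k1': 0.01925691135979221, 'rvec': array([ 0.15886955, -2.61417118,  1.61150962]), 'tvec': array([586.57187903, 213.14122286, 626.68621858])}
top {'fx': 483.6513610109537, 'fy': 483.6513610109537, 'cx': 249.11974615724424, 'cy': 194.88985856507566, 'k1': -0.05379928854208972, 'rvec': array([ 2.12417169, -2.17418265,  0.15248102]), 'tvec': array([-208.00734203,  633.33443954, 1196.16538754])}
```

View pics/side0.png

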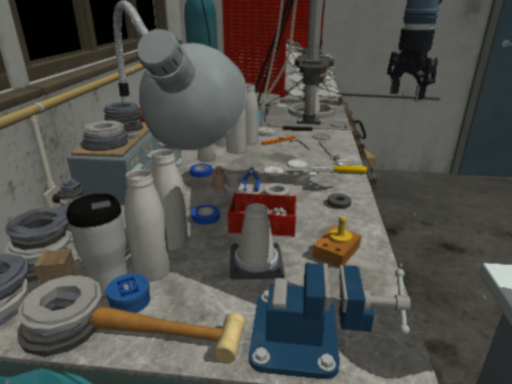

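View pics/top0.png

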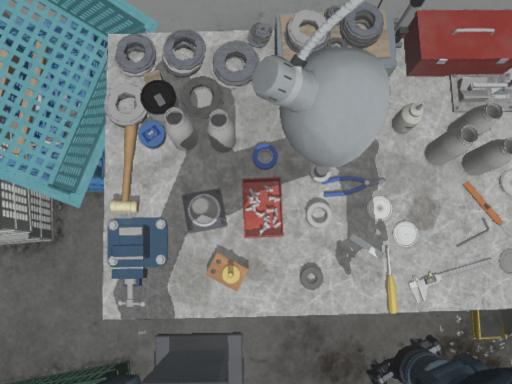

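The top view shows the nest and shell at about (205,210), the plug in its stand at (230,272), the bin at (263,208), the pale ring at (319,212), and the dark ring at (311,276). The lamp head is at (335,105). Next I'll write helpers and look at crops.

```bash
cat > h.py <<'E'
import numpy as np, cv2
from workcell import telemetry, imaging, r
from scipy.spatial.transform import Rotation as Rn
def cam(n): return imaging.read_camera(n)
def dist(c): return np.array([c["k1"],0,0,0,0.])
def K(c): return np.array([[c["fx"],0,c["cx"]],[0,c["fy"],c["cy"]],[0,0,1.]])
def ray(c,u,v):
    p=cv2.undistortPoints(np.array([[[u,v]]],float),K(c),dist(c))[0,0]
    R=cv2.Rodrigues(c["rvec"])[0]; return -R.T@c["tvec"], R.T@np.array([p[0],p[1],1])
def onz(c,u,v,z):
    o,d=ray(c,u,v); return o+d*(z-o[2])/d[2]
def proj(c,P): return cv2.projectPoints(np.array(P,float).reshape(-1,3),c["rvec"],c["tvec"],K(c),dist(c))[0][:,0]
def two(c1,p1,c2,p2):
    A=[];b=[]
    for c,p in((c1,p1),(c2,p2)):
        o,d=ray(c,*p);d=d/np.linalg.norm(d);M=np.eye(3)-np.outer(d,d);A.append(M);b.append(M@o)
    return np.linalg.lstsq(np.vstack(A),np.hstack(b),rcond=None)[0]
def crop(c,x0,y0,x1,y1,s,fn):
    im=c["pixels"][y0:y1,x0:x1,::-1]; cv2.imwrite(fn,cv2.resize(im,None,fx=s,fy=s,interpolation=cv2.INTER_CUBIC))
E
python3 - <<'E'
from h import *
t=cam("top");s=cam("side")
np.save("t0.npy",t["pixels"]);np.save("s0.npy",s["pixels"])
crop(t,170,170,350,310,4,"pics/t1.png"); crop(s,210,170,380,300,4.5,"pics/s1.png")
print("cams",ray(t,0,0)[0],ray(s,0,0)[0])
for n,p,z in(("nest",(205,210),12),("plug",(232,273),60),("dark",(311,276),16),("pale",(319,212),22),("bin",(263,208),54)): print(n,onz(t,*p,z))
print(proj(t,[[260,-513,245],[0,0,0]]))
E
```

```text
cams [ 454.89822137 -218.95954947 1272.91614999] [524.11639678 532.45442214 473.31348773]
nest [ 595.5891022  -106.17122837   12.        ]
plug [ 431.55008297 -175.64876198   60.        ]
dark [ 418.1894863  -376.85751469   16.        ]
pale [ 582.3101765  -403.49349513   22.        ]
bin [ 592.59379675 -257.0641431    54.        ]
[[393.27477669 354.06447376]
 [166.42042385 446.69024421]]
```

View pics/t1.png

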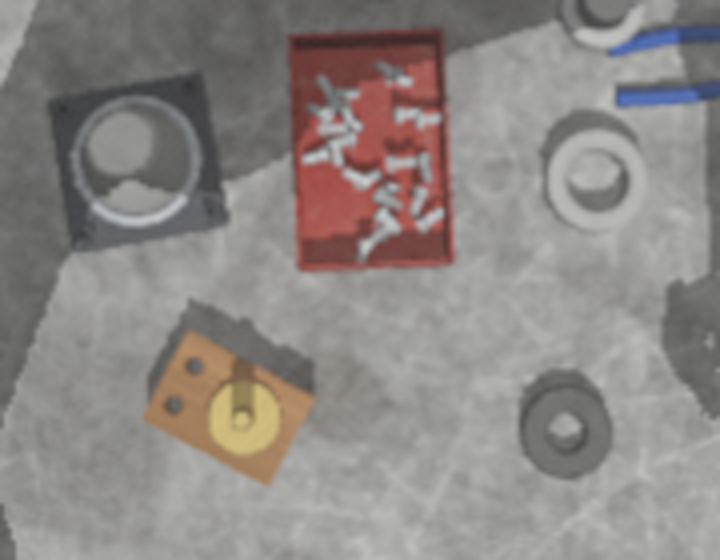

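View pics/s1.png

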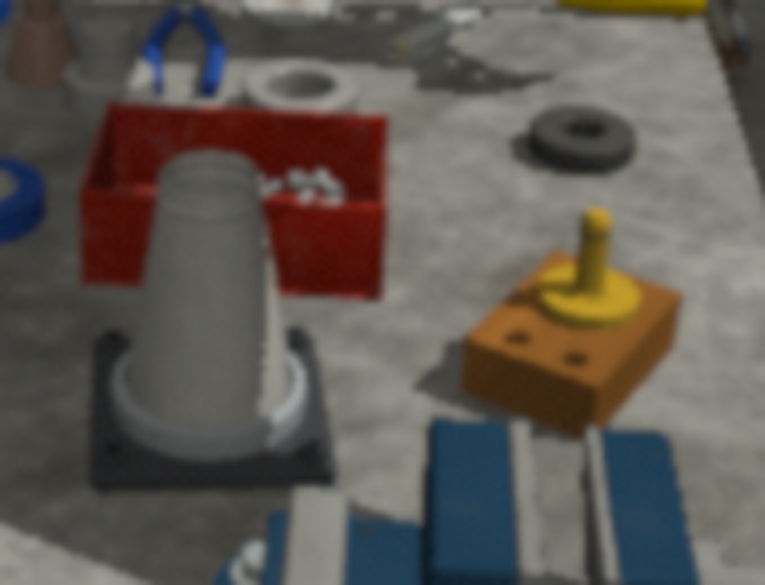

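Run:
```python
from h import *
t=cam("top");s=cam("side")
def mask(c,lo,hi,box):
    h=cv2.cvtColor(c["pixels"],cv2.COLOR_RGB2HSV);m=cv2.inRange(h,np.array(lo),np.array(hi));o=np.zeros_like(m);x0,y0,x1,y1=box;o[y0:y1,x0:x1]=m[y0:y1,x0:x1];return o
# ring dark, by gray
def bl(m,n):
    cs,_=cv2.findContours(m,cv2.RETR_EXTERNAL,cv2.CHAIN_APPROX_NONE)
    for k in cs:
        if cv2.contourArea(k)>60:
            print(n,cv2.contourArea(k),cv2.fitEllipse(k),cv2.boundingRect(k))
for c,n,b in((t,"top",(205,245,255,295)),(s,"side",(310,210,370,270))):
    h=cv2.cvtColor(c["pixels"],cv2.COLOR_RGB2HSV)
    p=(232,278) if n=="top" else (345,237)
    print(n,"plug hsv",h[p[1],p[0]], "wood",h[(263,217)[0],217] if n=="top" else h[255,330])
    bl(mask(c,(20,60,60),(35,255,255),b),n+" yellow")
g=cv2.cvtColor(t["pixels"],cv2.COLOR_RGB2GRAY)
print(g[262:292:2,296:328:2])
Rm=Rn.from_euler("xyz",telemetry.get_state()["tool_rot"],degrees=True).as_matrix();print(Rm.round(3))
print("lamp",two(t,(335,110),s,(195,97)), "lampbottom rays: tip", two(t,(330,163),s,(200,147)))
print("tip_extent",r.tip_extent,[a for a in dir(r) if a[0]!="_"])
```

```text
top plug hsv [ 22 100 207] wood [ 14 101 134]
top yellow 237.0 ((230.54498291015625, 274.0715026855469), (17.306995391845703, 17.544981002807617), 111.7978744506836) (222, 266, 18, 18)
side plug hsv [ 22 200 189] wood [ 16 192  61]
side yellow 309.5 ((340.7659912109375, 231.45692443847656), (20.257429122924805, 26.155174255371094), 5.219046592712402) (329, 216, 23, 27)
[[170 165 164 159 156 142 124 128 132 135 161 171 168 158 157 166]
 [172 164 169 179 122 106 106 105 104 101 125 171 177 164 163 164]
 [177 168 149 120  99  95  95  93  93  93 102 133 177 163 161 159]
 [169 167 144 107  88 102 112 114 116 110 101  99 144 165 165 157]
 [155 159 112  90 101 117 115 114 112 110 114 107 103 168 167 171]
 [157 169 105  95 115 115 115 114 108 108 112 115 108 154 167 164]
 [153 159  94 106 116 115 123 160 159 110 111 118 115 128 159 158]
 [162 166  92 116 117 114 155 159 170 162  95 118 116 110 167 158]
 [166 164 100 116 115 107 122 159 146 128  85 114 115 113 156 159]
 [160 162 109 113 116 109 107 112 107  94  92 114 115 118 158 160]
 [159 154 133 110 115 115 105  93  91  87 113 113 115 129 152 154]
 [159 160 156 118 114 116 116 113 111 114 116 116 114 156 171 160]
 [161 159 163 165 111 113 114 115 117 114 113 113 163 165 165 169]
 [161 158 152 151 150 131 113 114 111 106 132 149 172 166 166 170]
 [160 155 142 146 149 163 166 162 151 151 171 159 174 170 173 169]]
[[-0.     0.892  0.452]
 [ 0.001  0.452 -0.892]
 [-1.     0.    -0.001]]
lamp [ 781.59069208 -414.70674509  252.81178249] lampbottom rays: tip [ 733.57210877 -414.21343686  119.11347828]
tip_extent 14.0 ['Unreachable', 'tip_extent']
```

```bash
python3 - <<'E'
from h import *
t=cam("top");s=cam("side")
crop(t,290,255,335,300,13,"pics/t_ring.png")
crop(t,180,185,230,235,12,"pics/t_nest.png")
crop(s,235,195,285,285,6.5,"pics/s_nest.png")
crop(s,320,205,366,251,13,"pics/s_plug.png")
crop(s,320,185,360,215,16,"pics/s_ring.png")
E
python3 - <<'E'
import cv2,numpy as np
a=[cv2.imread(f"pics/{n}.png") for n in("t_ring","t_nest")]
b=[cv2.imread(f"pics/{n}.png") for n in("s_nest","s_plug","s_ring")]
def cat(l,fn):
    H=max(i.shape[0] for i in l); o=np.hstack([cv2.copyMakeBorder(i,0,H-i.shape[0],0,6,0) for i in l]); s=min(1,800/o.shape[1],600/o.shape[0]);print(o.shape,s);cv2.imwrite(fn,cv2.resize(o,None,fx=s,fy=s))
cat(a,"pics/A.png");cat(b[:1]+b[1:2],"pics/B.png")
E
```

```text
(600, 1197, 3) 0.6683375104427736
(598, 935, 3) 0.8556149732620321
```

View pics/A.png

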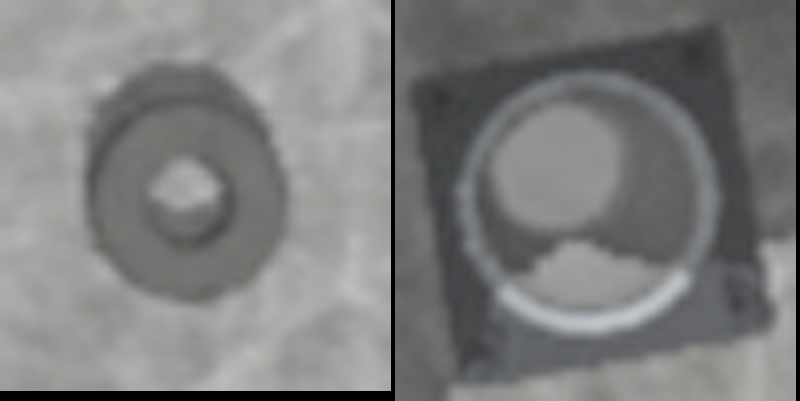

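View pics/s_nest.png

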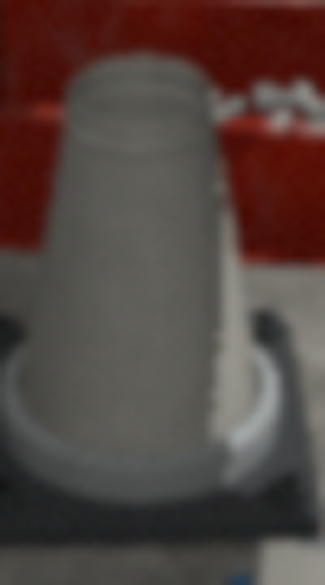

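View pics/s_plug.png

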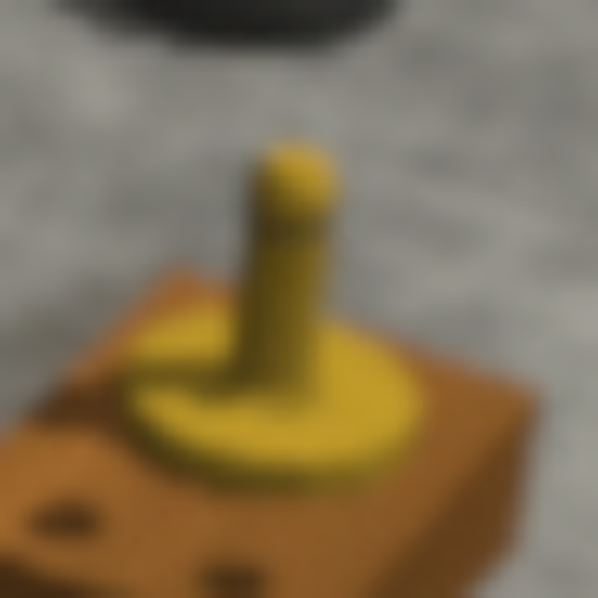

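View pics/s_ring.png

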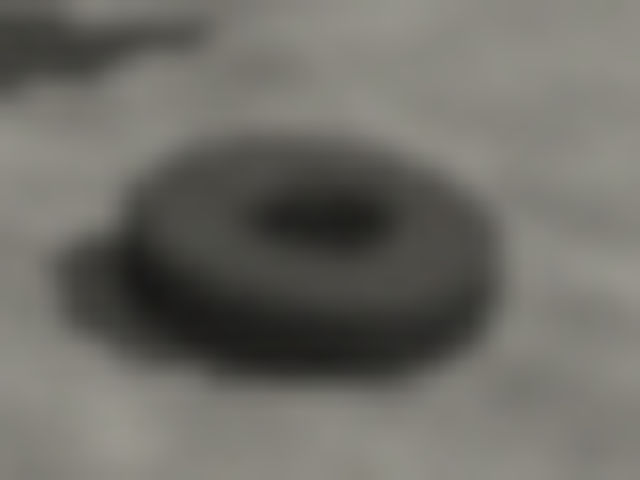

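Run:
```python
from h import *
t=cam("top");s=cam("side")
for n,pt,ps,z in(("plug flange",(230.7,274.1),(340.65,233.7),37),("ring",(311.4,277.4),(339.2,198.4),16),("lip",(199.7,205.2),(256,209.9),123)):
    print(n,onz(t,*pt,z).round(1),onz(s,*ps,z).round(1),two(t,pt,s,ps).round(1))
print("stem top",onz(s,342.4,217.2,78).round(1)); print("cup",onz(t,203.6,209.7,23).round(1))
```

```text
plug flange [ 428.4 -171.5   37. ] [ 425.9 -169.2   37. ] [ 427.  -171.3   35.8]
ring [ 414.6 -377.7   16. ] [ 411.5 -371.1   16. ] [ 412.6 -378.    12.6]
lip [ 595.1 -103.5  123. ] [593.2 -94.8 123. ] [ 594.8 -103.1  118.5]
stem top [ 426.7 -166.    78. ]
cup [ 595.2 -103.5   23. ]
```

```bash
python3 -m pendant '[[4,0,3.0,-2.3,0,0,0],[4,0,3.0,-2.3,0,0,0],[4,0,3.0,-2.3,0,0,0],[4,0,3.0,-2.3,0,0,0],[4,0,3.0,-2.3,0,0,0]]' 60; python3 -m pendant '[[4,0,3.1,-2.3,0,0,0],[4,0,3.1,-2.3,0,0,0],[4,0,3.1,-2.2,0,0,0],[4,0,3.1,-2.2,0,0,0],[4,0,3.1,-2.2,0,0,0]]'; python3 -m pendant '[[4,3,0,0,0,0,0],[4,3,0,0,0,0,0],[4,2,0,0,0,0,0],[4,0,0,0,0,0,0],[4,0,0,0,0,0,0]]'
```

```text
clock: 0.92
eef_pos: [342.0, -341.1, 245.4]
tool_rot: [24.4, 90.0, -38.8]
ft_force: [1.1, 0.0, 0.4]
finger_gap: 39.9
clock: 1.33
eef_pos: [429.9, -171.0, 245.6]
tool_rot: [29.8, 89.9, -33.4]
ft_force: [0.1, -0.7, -0.4]
finger_gap: 39.8
clock: 1.75
eef_pos: [428.5, -172.1, 164.8]
tool_rot: [-145.2, 89.9, 151.6]
ft_force: [-0.4, 0.3, 0.8]
finger_gap: 39.8
```

Run:
```python
from h import *
t=cam("top");s=cam("side")
crop(t,190,230,270,300,7,"pics/t2.png"); crop(s,300,130,380,270,4.2,"pics/s2.png")
print(telemetry.get_state()["eef_pos"])
```

```text
[ 430.16430866 -173.36244795  166.76779652]
```

View pics/t2.png

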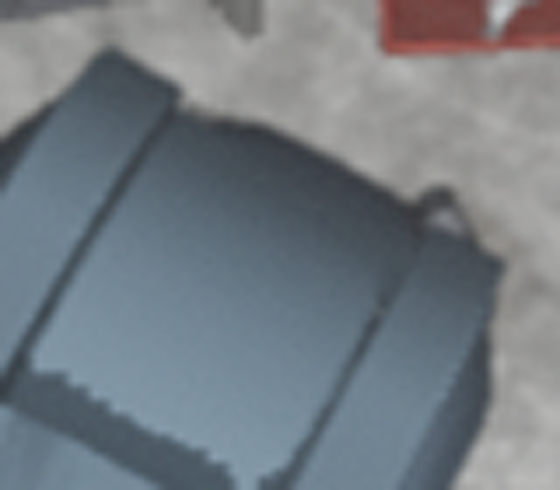

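View pics/s2.png

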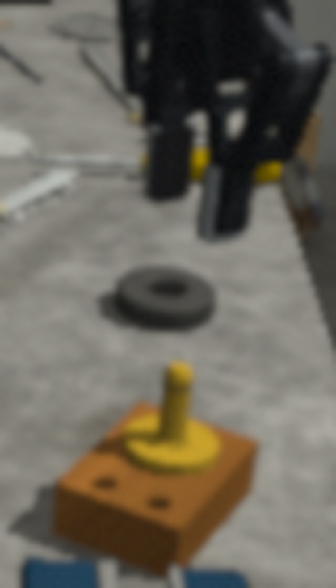

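```bash
python3 -m pendant '[[4,2.5,0,0,0,0,0],[4,2.0,0,0,0,0,0],[4,1.5,0,0,0,0,0],[4,0,0,0,0,0,0],[4,0,0,0,0,0,0]]'
python3 - <<'E'
from h import *
s=cam("side")
crop(s,315,180,375,255,8,"pics/s3.png")
st=telemetry.get_state();p=st["eef_pos"];R=Rn.from_euler("xyz",st["tool_rot"],degrees=True).as_matrix();print(p)
z=R[:,2]
for f in(-1,1): print(((proj(s,[p+R[:,0]*14+f*z*20])[0]+.5-[315,180])*8).round())
print(((proj(s,[[427.3,-171,78],[427.3,-171,37]])+.5-[315,180])*8).round())
E
```

```text
clock: 2.27
eef_pos: [429.8, -173.2, 106.3]
tool_rot: [30.2, 89.9, -32.9]
ft_force: [0.4, 0.1, 1.1]
finger_gap: 40.0
[ 430.3639432  -173.50807158  106.91889888]
[255. 271.]
[170. 199.]
[[219. 292.]
 [203. 430.]]
```

View pics/s3.png

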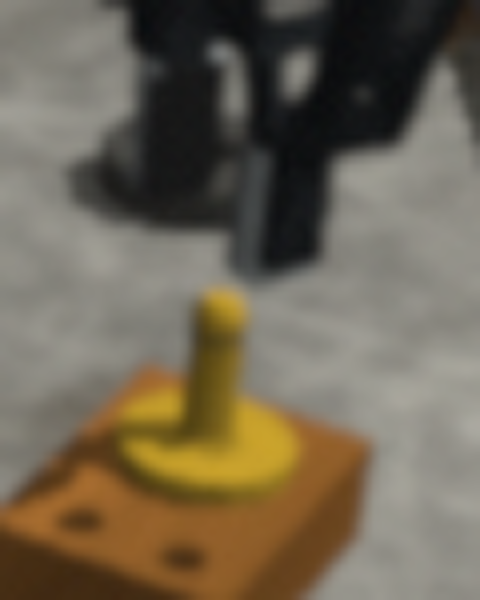

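```bash
python3 -m pendant '[[4,0,-0.17,-0.3,0,0,0],[4,1.5,0,0,0,0,0],[4,1.5,0,0,0,0,0],[4,1.2,0,0,0,0,0],[4,0.9,0,0,0,0,0]]'; python3 -m pendant '[[4,0,0,0,0,0,0],[2,0,0,0,0,0,0],[2,0,0,0,0,0,0],[2,0,0,0,0,0,0],[2,0,0,0,0,0,0]]'
python3 - <<'E'
from h import *
s=cam("side")
crop(s,315,180,375,255,8,"pics/s4.png")
st=telemetry.get_state();print(st["eef_pos"],st["ft_force"])
E
```

```text
clock: 2.73
eef_pos: [427.0, -171.1, 54.7]
tool_rot: [32.1, 89.9, -31.1]
ft_force: [0.1, -0.3, 0.1]
finger_gap: 39.7
clock: 3.15
eef_pos: [427.1, -171.2, 55.1]
tool_rot: [31.7, 89.9, -31.4]
ft_force: [0.0, 0.5, -1.2]
finger_gap: 19.7
[ 426.9976109  -171.09945778   54.94574391] [ 0.10608879 -0.55260134 -1.07618183]
```

View pics/s4.png

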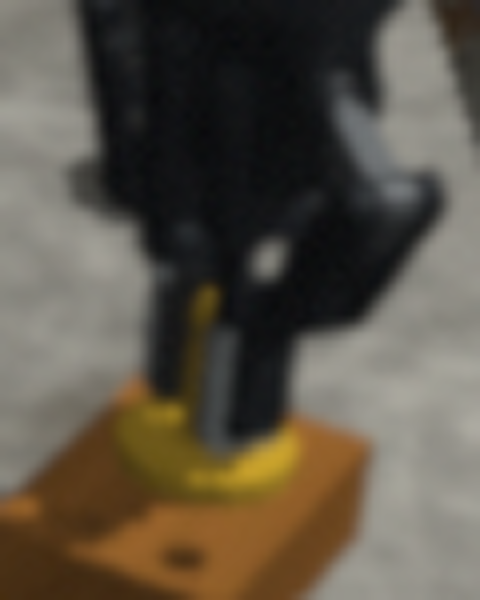

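The stem (about (200,330) in the crop) sits between the two pads, and the tips are just above the flange. Closing.

```bash
python3 -m pendant '[[0.8,0,0,0,0,0,0],[0.8,0,0,0,0,0,0],[0.8,0,0,0,0,0,0],[0.8,0,0,0,0,0,0],[0.8,0,0,0,0,0,0]]' 60;  python3 -m pendant '[[0.8,-0.3,0,0,0,0,0],[0.8,-0.5,0,0,0,0,0],[0.8,-0.7,0,0,0,0,0],[0.8,-1,0,0,0,0,0],[0.8,0,0,0,0,0,0]]'
```

```text
clock: 3.62
eef_pos: [426.8, -170.9, 54.9]
tool_rot: [42.9, 89.9, -20.3]
ft_force: [-1.1, 2.0, 5.4]
finger_gap: 12.8
clock: 4.03
eef_pos: [427.5, -171.4, 81.0]
tool_rot: [30.8, 89.9, -32.4]
ft_force: [0.9, -0.3, -2.7]
finger_gap: 12.2
```

```bash
python3 -m pendant '[[0.8,-2,0,0,0,0,0],[0.8,-3,0,0,0,0,0],[0.8,-3,0,0,0,0,0],[0.8,-2.5,0,0,0,0,0],[0.8,-1.5,0,0,0,0,0]]';  python3 -m pendant '[[0.8,0,1.5,0.1,0,0,0],[0.8,0,2.5,0.2,0,0,0],[0.8,0,3,0.3,0,0,0],[0.8,0,3,0.3,0,0,0],[0.8,0,2.5,0.2,0,0,0]]';  python3 -m pendant '[[0.8,0,2.0,0.2,0,0,0],[0.8,0,1.5,0.1,0,0,0],[0.8,0,1,0.1,0,0,0],[0.8,0,0,0,0,0,0],[0.8,0,0,0,0,0,0]]'
python3 - <<'E'
from h import *
s=cam("side");t=cam("top")
crop(s,220,130,320,270,4.2,"pics/s5.png");crop(t,160,160,260,260,6,"pics/t5.png")
for i in range(1): 
  st=telemetry.get_state();print(st["eef_pos"],st["ft_force"],st["finger_gap"])
E
```

```text
clock: 4.45
eef_pos: [427.5, -171.3, 202.1]
tool_rot: [31.9, 89.8, -31.3]
ft_force: [0.9, 0.1, -1.9]
finger_gap: 12.1
clock: 4.87
eef_pos: [544.5, -123.4, 199.0]
tool_rot: [59.4, 90.0, -3.8]
ft_force: [0.0, 0.0, -1.9]
finger_gap: 12.4
clock: 5.28
eef_pos: [584.7, -107.2, 198.7]
tool_rot: [-112.7, 89.9, -175.8]
ft_force: [0.2, -0.7, -2.2]
finger_gap: 12.4
[ 584.00208171 -107.58227821  198.99801319] [ 0.18295484 -0.40659656 -2.12509237] 12.44309353708318
```

View pics/s5.png

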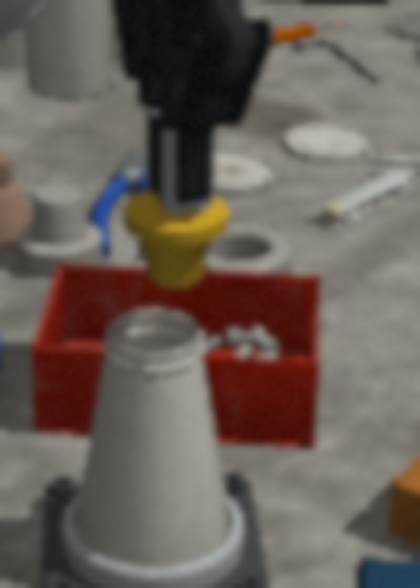

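View pics/t5.png

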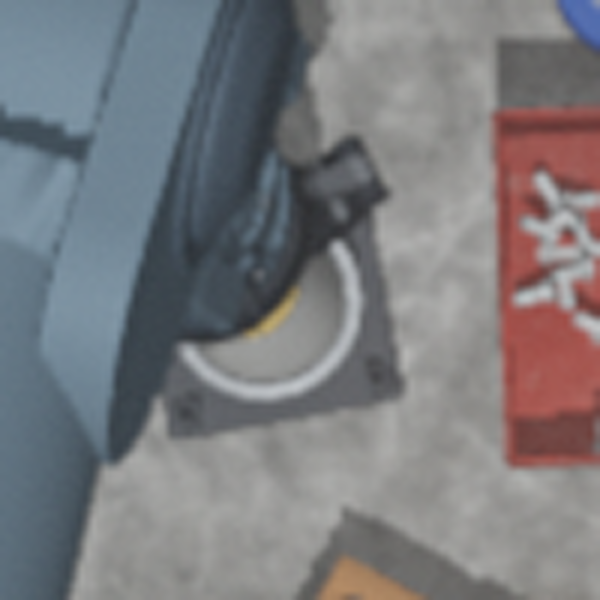

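Run:
```python
from h import *
t=cam("top");s=cam("side")
crop(s,240,170,285,225,10,"pics/s6.png")
st=telemetry.get_state();p=st["eef_pos"];print(p)
f=lambda x,y:(220+(x+.5)/4.2-.5,130+(y+.5)/4.2-.5)
print("lip side",onz(s,*f(155,330),123).round(1), "lip two",two(t,(199.7,205.2),s,f(155,330)))
q=lambda P:((proj(s,P)+.5-[240,170])*10).round()
P=np.array([p[0],p[1],p[2]])
print("plug tip, fl bottom, fl top", q([P-[0,0,51],P-[0,0,25],P-[0,0,18]]))
print("lip at 595,-103.3", q([[595,-103.3,123]]))
```

```text
[ 584.07953375 -107.68078118  199.32852976]
lip side [ 592.9 -101.4  123. ] lip two [ 594.16788261 -103.46884992  121.97892852]
plug tip, fl bottom, fl top [[222. 253.]
 [224. 124.]
 [224.  89.]]
lip at 595,-103.3 [[160. 381.]]
```

View pics/s6.png

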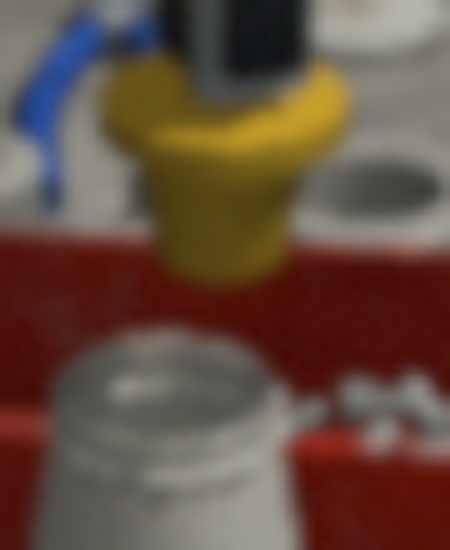

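```bash
python3 -m pendant '[[0.8,0,0.6,0.06,0,0,0],[0.8,0,0.55,0.05,0,0,0],[0.8,0,0,0,0,0,0],[0.8,0.5,0,0,0,0,0],[0.8,0.8,0,0,0,0,0]]';  python3 -m pendant '[[0.8,0.5,0,0,0,0,0],[0.8,0,0,0,0,0,0],[0.8,0,0,0,0,0,0],[0.8,0,0,0,0,0,0],[0.8,0,0,0,0,0,0]]'
python3 - <<'E'
from h import *
s=cam("side")
crop(s,240,170,285,225,10,"pics/s7.png")
st=telemetry.get_state();p=st["eef_pos"];print(p)
q=lambda P:((proj(s,P)+.5-[240,170])*10).round()
P=p
print("plug tip, fl bottom, fl top", q([P-[0,0,51],P-[0,0,25],P-[0,0,18]]))
print("lip at 595,-103.3", q([[595,-103.3,123]]))
E
```

```text
clock: 5.9
eef_pos: [596.4, -103.3, 186.7]
tool_rot: [42.8, 89.9, -20.3]
ft_force: [0.3, -0.9, -3.0]
finger_gap: 12.3
clock: 6.32
eef_pos: [595.8, -103.2, 181.6]
tool_rot: [36.8, 90.0, -26.3]
ft_force: [-0.5, 1.3, -1.9]
finger_gap: 12.1
[ 595.87097595 -103.23979261  181.66971218]
plug tip, fl bottom, fl top [[156. 345.]
 [156. 219.]
 [156. 185.]]
lip at 595,-103.3 [[160. 381.]]
```

View pics/s7.png

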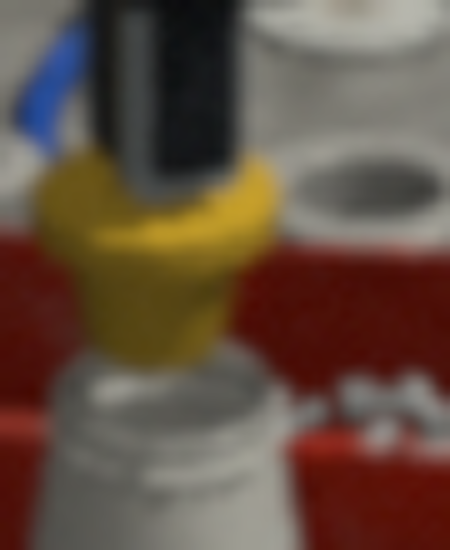

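```bash
python3 -m pendant '[[0.8,0,-0.09,-0.05,0,0,0],[0.8,0.5,0,0,0,0,0],[0.8,0.6,0,0,0,0,0],[0.8,0.6,0,0,0,0,0],[0.8,0.3,0,0,0,0,0]]';  python3 -m pendant '[[0.8,0.3,0,0,0,0,0],[0.8,0.3,0,0,0,0,0],[0.8,0.2,0,0,0,0,0],[0.8,0,0,0,0,0,0],[0.8,0,0,0,0,0,0]]'
python3 - <<'E'
from h import *
s=cam("side");t=cam("top")
crop(s,240,170,285,225,10,"pics/s8.png");crop(t,160,160,260,260,6,"pics/t8.png")
st=telemetry.get_state();print(st["eef_pos"],st["ft_force"],st["torque"])
E
```

```text
clock: 6.78
eef_pos: [593.9, -102.9, 159.8]
tool_rot: [-129.8, 89.9, 167.0]
ft_force: [-0.6, 0.1, -1.7]
finger_gap: 12.3
clock: 7.2
eef_pos: [594.6, -103.1, 153.3]
tool_rot: [-40.1, 90.0, -103.3]
ft_force: [-0.2, -0.6, -1.6]
finger_gap: 12.3
[ 594.83903298 -103.14409067  153.59707593] [ 0.40905217  0.95155501 -2.21518763] [-0.00224824 -0.01654417 -0.01510115]
```

View pics/s8.png

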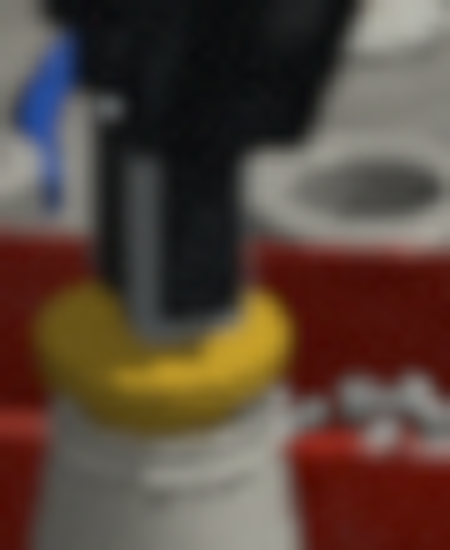

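View pics/t8.png

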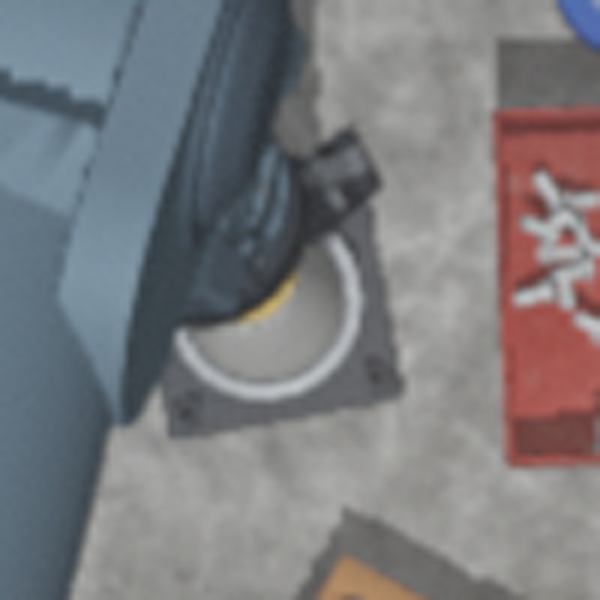

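```bash
python3 -m pendant '[[0.8,0.1,0,0,0,0,0],[0.8,0.1,0,0,0,0,0],[0.8,0.1,0,0,0,0,0],[0.8,0,0,0,0,0,0],[0.8,0,0,0,0,0,0]]';  python3 -m pendant '[[0.8,0.1,0,0,0,0,0],[0.8,0.0,0,0,0,0,0],[0.8,0.0,0,0,0,0,0],[0.8,0,0,0,0,0,0],[0.8,0,0,0,0,0,0]]'
```

```text
clock: 7.72
eef_pos: [594.5, -103.1, 150.2]
tool_rot: [-114.9, 90.0, -178.1]
ft_force: [0.6, -0.1, -2.5]
finger_gap: 12.6
clock: 8.13
eef_pos: [594.6, -103.1, 149.3]
tool_rot: [0.8, 90.0, -62.3]
ft_force: [-0.3, 0.6, -1.4]
finger_gap: 12.3
```

```bash
python3 -m pendant '[[0.8,0.05,0,0,0,0,0],[0.8,0,0,0,0,0,0],[0.8,0,0,0,0,0,0],[0.8,0,0,0,0,0,0],[0.8,0,0,0,0,0,0]]'
```

```text
clock: 8.55
eef_pos: [594.7, -103.1, 148.8]
tool_rot: [4.3, 90.0, -58.9]
ft_force: [0.3, 0.0, -2.1]
finger_gap: 12.1
```

```bash
python3 -m pendant '[[0.8,0.05,0,0,0,0,0],[0.8,0,0,0,0,0,0],[0.8,0,0,0,0,0,0],[0.8,0,0,0,0,0,0],[0.8,0,0,0,0,0,0]]'
python3 -m pendant '[[0.8,0.05,0,0,0,0,0],[0.8,0,0,0,0,0,0],[0.8,0,0,0,0,0,0],[0.8,0,0,0,0,0,0],[0.8,0,0,0,0,0,0]]'
```

```text
clock: 8.97
eef_pos: [594.7, -103.1, 148.3]
tool_rot: [8.2, 90.0, -54.9]
ft_force: [-0.1, 0.5, -2.0]
finger_gap: 12.5
clock: 9.38
eef_pos: [594.7, -103.1, 147.9]
tool_rot: [27.4, 90.0, -35.8]
ft_force: [0.3, -0.9, -1.3]
finger_gap: 12.5
```

```bash
python3 -m pendant '[[0.8,0.05,0,0,0,0,0],[0.8,0,0,0,0,0,0],[0.8,0,0,0,0,0,0],[0.8,0,0,0,0,0,0],[0.8,0,0,0,0,0,0]]'
python3 - <<'E'
from h import *
s=cam("side")
crop(s,240,170,285,225,10,"pics/s9.png")
E
```

```text
clock: 9.8
eef_pos: [594.8, -103.1, 147.7]
tool_rot: [37.3, 90.0, -25.8]
ft_force: [-1.0, 1.0, 2.9]
finger_gap: 12.3
```

View pics/s9.png

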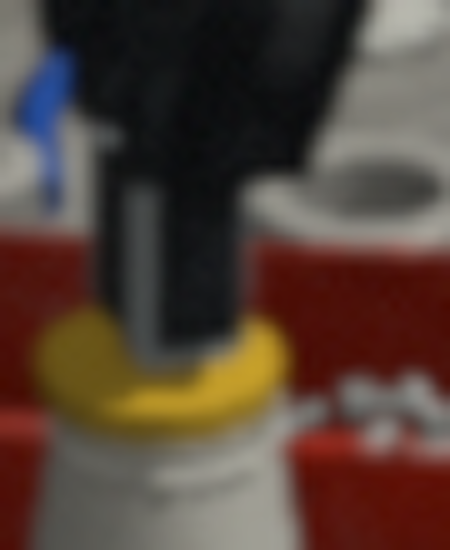

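Flange contact at z 147.7, where I expected it. One more nudge to flatten it, then release and rise.

```bash
python3 -m pendant '[[0.8,0.04,0,0,0,0,0],[0.8,0,0,0,0,0,0],[0.8,0,0,0,0,0,0],[0.8,0,0,0,0,0,0],[0.8,0,0,0,0,0,0]]'
python3 -m pendant '[[1.3,0,0,0,0,0,0],[1.6,0,0,0,0,0,0],[2,0,0,0,0,0,0],[2.5,0,0,0,0,0,0],[3,0,0,0,0,0,0]]'
python3 -m pendant '[[3,0,0,0,0,0,0],[3,0,0,0,0,0,0],[3.0,-0.3,0,0,0,0,0],[3,-0.5,0,0,0,0,0],[3,-0.8,0,0,0,0,0]]'
python3 -m pendant '[[3,-1.5,0,0,0,0,0],[3,-2,0,0,0,0,0],[3,-2,0,0,0,0,0],[3,-2.5,0,0,0,0,0],[3,-2.5,0,0,0,0,0]]'
python3 - <<'E'
from h import *
s=cam("side")
crop(s,230,150,295,225,8,"pics/s10.png")
E
```

```text
clock: 10.27
eef_pos: [594.8, -103.1, 147.5]
tool_rot: [42.5, 90.0, -20.6]
ft_force: [-2.3, 1.0, 5.1]
finger_gap: 12.5
clock: 10.68
eef_pos: [594.5, -103.1, 146.5]
tool_rot: [-122.8, 90.0, 174.1]
ft_force: [-0.5, 0.0, -0.6]
finger_gap: 29.9
clock: 11.1
eef_pos: [594.2, -103.0, 162.8]
tool_rot: [-129.2, 89.9, 167.6]
ft_force: [0.1, -0.4, -0.3]
finger_gap: 29.8
clock: 11.52
eef_pos: [594.4, -103.0, 269.7]
tool_rot: [38.0, 90.0, -25.1]
ft_force: [0.4, -0.4, -0.6]
finger_gap: 29.9
```

View pics/s10.png

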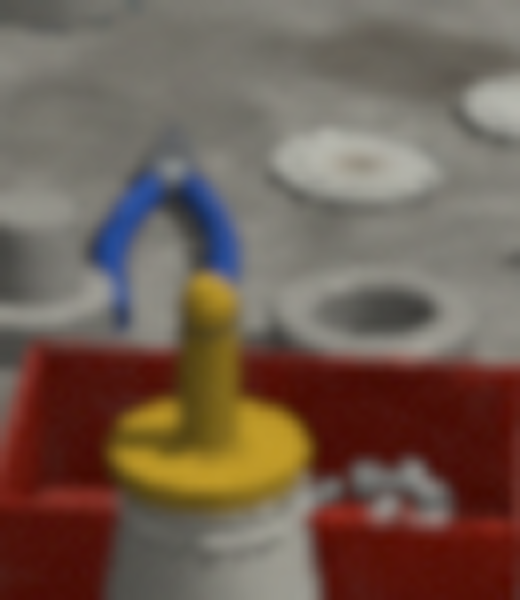

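Plug is seated upright and the shell is still standing in the nest. Now to above the dark ring.

```bash
python3 -m pendant '[[3,0,-2,1.1,0,0,0],[4,0,-2.8,1.6,0,0,0],[6,0,-3.1,1.8,0,0,0],[8.5,0,-3.1,1.8,0,0,0],[8.5,0,-3.1,1.8,0,0,0]]'
python3 -m pendant '[[8.5,0,-3.1,1.8,0,0,0],[8.5,0,-3.1,1.8,0,0,0],[8.5,0,-3.1,1.8,0,0,0],[8.5,0,-3.1,1.7,0,0,0],[8.5,0,-2.1,1.1,0,0,0]]'
python3 -m pendant '[[8.5,3,0,0,0,0,0],[8.5,3,0,0,0,0,0],[8.5,3,0,0,0,0,0],[8.5,3,0,0,0,0,0],[8.5,3,0,0,0,0,0]]'
python3 -m pendant '[[8.5,2.5,0,0,0,0,0],[8.5,1,0,0,0,0,0],[8.5,0.5,0,0,0,0,0],[8.5,0,0,0,0,0,0],[8.5,0,0,0,0,0,0]]'
python3 - <<'E'
from h import *
s=cam("side");t=cam("top")
crop(s,300,130,380,220,6.5,"pics/s11.png");crop(t,180,190,350,310,4.5,"pics/t11.png")
st=telemetry.get_state();print(st["eef_pos"],st["tool_rot"],st["finger_gap"],st["q"])
for n in [0]*4: cam("top");print(telemetry.get_state()["eef_pos"].round(1))
E
```

```text
clock: 11.98
eef_pos: [504.7, -240.1, 268.9]
tool_rot: [26.3, 89.9, -36.8]
ft_force: [-0.1, -0.5, 0.1]
finger_gap: 74.6
clock: 12.4
eef_pos: [411.4, -380.3, 268.8]
tool_rot: [-14.5, 89.9, -77.8]
ft_force: [0.6, 0.0, -0.5]
finger_gap: 85.3
clock: 12.82
eef_pos: [413.3, -378.2, 117.6]
tool_rot: [14.1, 89.9, -49.1]
ft_force: [-0.5, 0.4, -0.1]
finger_gap: 85.0
clock: 13.23
eef_pos: [414.0, -378.7, 79.5]
tool_rot: [12.8, 89.9, -50.4]
ft_force: [0.1, -0.1, 0.3]
finger_gap: 84.5
[ 414.31168711 -379.01041945   79.91962131] [ 14.01901364  89.78299234 -49.11608696] 85.1046695638452 [-4.89244594e+01  2.58272804e+01 -1.45553799e+01  4.94003333e+01
 -7.25785852e-04  1.04210640e+02]
[ 414.2 -379.    79.8]
[ 414.  -378.8   79.5]
[ 413.9 -378.5   79.2]
[ 413.7 -378.3   78.9]
```

View pics/s11.png

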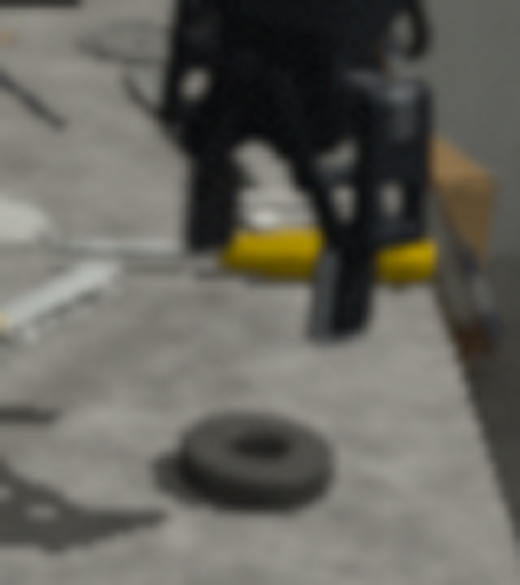

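View pics/t11.png

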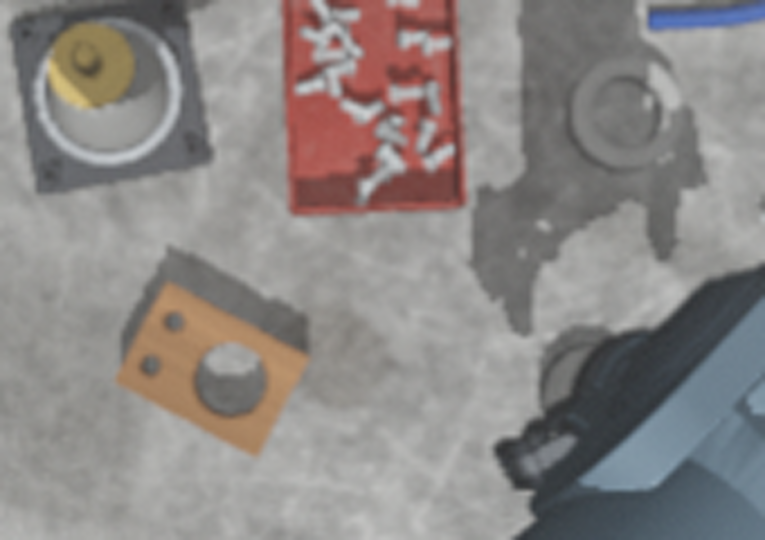

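Run:
```python
from h import *
s=cam("side")
print((proj(s,[[413.8,-378.5,16],[413.8,-378.5,0],[413.5,-377,16]])+.5-[300,130])*6.5)
st=telemetry.get_state();p=st["eef_pos"];R=Rn.from_euler("xyz",st["tool_rot"],degrees=True).as_matrix()
for ext in(14,4):
 for f in(-1,1): print(ext,((proj(s,[p+R[:,0]*ext+f*R[:,2]*42.5])[0]+.5-[300,130])*6.5).round())
t=cam("top"); f=lambda x,y:(180+(x+.5)/4.5-.5,190+(y+.5)/4.5-.5)
print("plug shoulder top",onz(t,*f(91,65.5),130)); print("stem",onz(t,*f(84,60),171))
```

```text
[[250.51808956 438.95718214]
 [246.58019455 474.93689816]
 [251.58198497 440.73117255]]
14 [325. 372.]
14 [207. 285.]
4 [328. 347.]
4 [209. 262.]
plug shoulder top [ 596.67543781 -104.56301092  130.        ]
stem [ 594.49983488 -105.11647411  171.        ]
```

```bash
python3 -m pendant '[[8.5,0,-0.07,-0.12,0,0,0],[8.5,2,0,0,0,0,0],[8.5,1.7,0,0,0,0,0],[7.5,1,0,0,0,0,0],[6.8,0,0,0,0,0,0]]'
python3 -m pendant '[[6.8,0,0,0,0,0,0],[6.8,0,0,0,0,0,0],[6.8,0,0,0,0,0,0],[6.8,0,0,0,0,0,0],[6.8,0,0,0,0,0,0]]'
python3 - <<'E'
from h import *
s=cam("side")
crop(s,315,150,365,225,8,"pics/s12.png")
st=telemetry.get_state();p=st["eef_pos"];R=Rn.from_euler("xyz",st["tool_rot"],degrees=True).as_matrix();print(p,st["finger_gap"])
for ext in(14,7,0):
 for f in(-1,1): print(ext,((proj(s,[p+R[:,0]*ext+f*R[:,2]*34])[0]+.5-[315,150])*8).round())
E
```

```text
clock: 14.05
eef_pos: [410.4, -375.3, 28.6]
tool_rot: [-165.2, 89.7, 131.6]
ft_force: [-0.1, 0.6, 0.1]
finger_gap: 68.2
clock: 14.47
eef_pos: [412.4, -377.5, 31.7]
tool_rot: [12.0, 89.9, -51.1]
ft_force: [0.5, 0.5, -0.1]
finger_gap: 68.0
[ 412.29176302 -377.38578795   31.53170691] 68.03683834575332
14 [252. 425.]
14 [139. 333.]
7 [254. 405.]
7 [141. 314.]
0 [257. 385.]
0 [143. 295.]
```

View pics/s12.png

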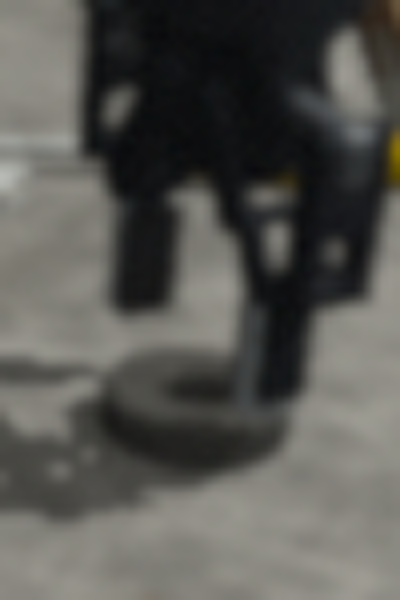

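```bash
python3 -m pendant '[[6.8,0.6,0,0,0,0,0],[6.8,0.6,0,0,0,0,0],[6.8,0.5,0,0,0,0,0],[6.8,0.2,0,0,0,0,0],[6.8,0,0,0,0,0,0]]'
python3 -m pendant '[[6.8,0.2,0,0,0,0,0],[6.8,0,0,0,0,0,0],[6.8,0,0,0,0,0,0],[6.8,0,0,0,0,0,0],[6.8,0,0,0,0,0,0]]'
python3 - <<'E'
from h import *
s=cam("side")
crop(s,315,150,365,225,8,"pics/s13.png")
st=telemetry.get_state();print(st["eef_pos"],st["ft_force"])
E
```

```text
clock: 14.93
eef_pos: [411.3, -376.2, 10.8]
tool_rot: [-164.3, 89.9, 132.6]
ft_force: [-0.2, 0.7, -0.6]
finger_gap: 68.1
clock: 15.35
eef_pos: [412.1, -377.2, 10.1]
tool_rot: [9.6, 90.0, -53.6]
ft_force: [-0.6, 0.6, 0.3]
finger_gap: 68.0
[ 412.10704947 -377.12919497   10.10188812] [-0.1115985  -0.26952277 -0.51858187]
```

View pics/s13.png

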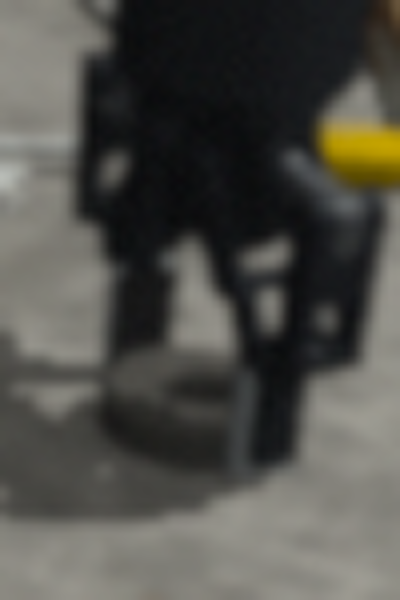

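Fingers straddle the ring with their tips just above the bench, so I'll close.

```bash
python3 -m pendant '[[6.4,0,0,0,0,0,0],[6.2,0,0,0,0,0,0],[6.0,0,0,0,0,0,0],[5.6,0,0,0,0,0,0],[5.4,0,0,0,0,0,0]]' 80
python3 -m pendant '[[5.2,0,0,0,0,0,0],[5.2,0,0,0,0,0,0],[5.2,0,0,0,0,0,0],[5.2,0,0,0,0,0,0],[5.2,0,0,0,0,0,0]]'
```

```text
clock: 15.82
eef_pos: [411.8, -376.7, 10.7]
tool_rot: [-175.2, 90.0, 121.7]
ft_force: [-2.0, 1.8, 7.3]
finger_gap: 57.2
clock: 16.23
eef_pos: [411.8, -376.7, 10.7]
tool_rot: [174.7, 90.0, 111.5]
ft_force: [-2.4, 2.7, 8.4]
finger_gap: 57.2
```

```bash
python3 -m pendant '[[5.2,-0.3,0,0,0,0,0],[5.2,-0.6,0,0,0,0,0],[5.2,-1.0,0,0,0,0,0],[5.2,-1.5,0,0,0,0,0],[5.2,-2,0,0,0,0,0]]'
python3 -m pendant '[[5.2,-2.5,0,0,0,0,0],[5.2,-3,0,0,0,0,0],[5.2,-3,0,0,0,0,0],[5.2,-3,0,0,0,0,0],[5.2,-2.5,0,0,0,0,0]]'
python3 -m pendant '[[5.2,-1.6,0,0,0,0,0],[5.2,0,0,0,0,0,0],[5.2,0,0,0,0,0,0],[5.2,0,0,0,0,0,0],[5.2,0,0,0,0,0,0]]'
python3 - <<'E'
from h import *
s=cam("side")
crop(s,290,70,380,170,6,"pics/s14.png")
st=telemetry.get_state();print(st["eef_pos"],st["ft_force"],st["torque"])
E
```

```text
clock: 16.65
eef_pos: [411.1, -376.0, 63.6]
tool_rot: [-164.4, 89.8, 132.4]
ft_force: [-0.2, 0.1, -2.8]
finger_gap: 57.6
clock: 17.07
eef_pos: [412.1, -377.1, 206.9]
tool_rot: [12.2, 89.9, -51.0]
ft_force: [-0.1, -0.6, -3.7]
finger_gap: 56.8
clock: 17.48
eef_pos: [411.1, -376.0, 218.0]
tool_rot: [-165.4, 89.8, 131.5]
ft_force: [0.3, -0.5, -3.5]
finger_gap: 56.8
[ 411.12097106 -375.97530899  217.99419809] [-0.40878472 -0.5767428  -3.99895233] [-0.01150745 -0.0443137  -0.01181595]
```

View pics/s14.png

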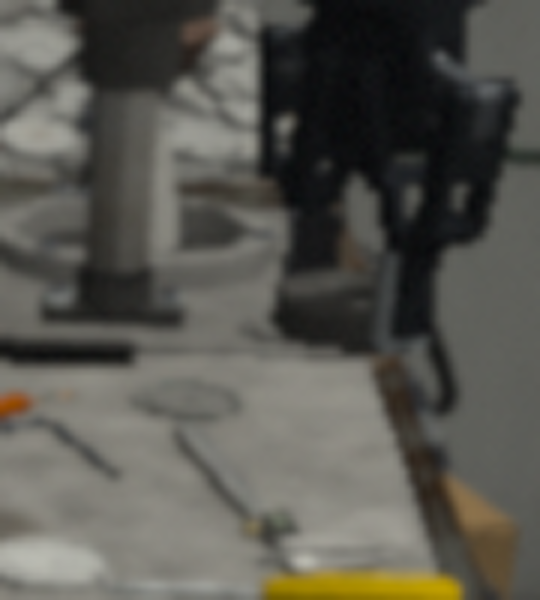

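```bash
python3 -m pendant '[[5.2,0,1.5,-0.8,0,0,0],[5.2,0,2.5,-1.4,0,0,0],[5.2,0,3,-1.7,0,0,0],[5.2,0,3,-1.7,0,0,0],[5.2,0,3,-1.7,0,0,0]]'
python3 -m pendant '[[5.2,0,3,-1.7,0,0,0],[5.2,0,3,-1.7,0,0,0],[5.2,0,3,-1.7,0,0,0],[5.2,0,2.5,-1.4,0,0,0],[5.2,0,1.8,-1.1,0,0,0]]'
python3 -m pendant '[[5.2,0,1.4,-0.8,0,0,0],[5.2,0,0.8,-0.4,0,0,0],[5.2,0,0,0,0,0,0],[5.2,0,0,0,0,0,0],[5.2,0,0,0,0,0,0]]'
python3 -m pendant '[[5.2,0,0,0,0,0,0],[5.2,0,0,0,0,0,0],[5.2,0,0,0,0,0,0],[5.2,0,0,0,0,0,0],[5.2,0,0,0,0,0,0]]'
python3 - <<'E'
from h import *
s=cam("side");t=cam("top")
crop(s,220,130,300,230,6,"pics/s15.png");crop(t,160,160,260,260,6,"pics/t15.png")
st=telemetry.get_state();print(st["eef_pos"],st["ft_force"],st["torque"])
E
```

```text
clock: 17.95
eef_pos: [494.8, -251.6, 218.5]
tool_rot: [-150.7, 89.9, 146.1]
ft_force: [1.0, -0.2, -2.9]
finger_gap: 57.3
clock: 18.37
eef_pos: [579.8, -122.5, 218.3]
tool_rot: [-152.6, 89.9, 144.4]
ft_force: [0.2, -0.5, -2.4]
finger_gap: 57.2
clock: 18.78
eef_pos: [592.8, -105.5, 219.4]
tool_rot: [-100.1, 89.9, -163.3]
ft_force: [-0.4, -1.2, -2.4]
finger_gap: 57.0
clock: 19.2
eef_pos: [593.4, -104.9, 220.0]
tool_rot: [13.5, 90.0, -49.6]
ft_force: [1.2, -0.2, -3.7]
finger_gap: 56.9
[ 593.43789983 -104.71075537  219.98757323] [-1.15392368 -0.21625101 -2.19371657] [-0.06453339  0.03633419  0.00473388]
```

View pics/s15.png

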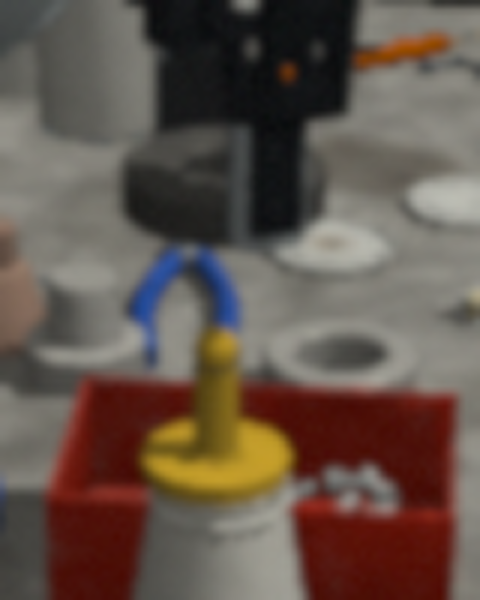

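View pics/t15.png

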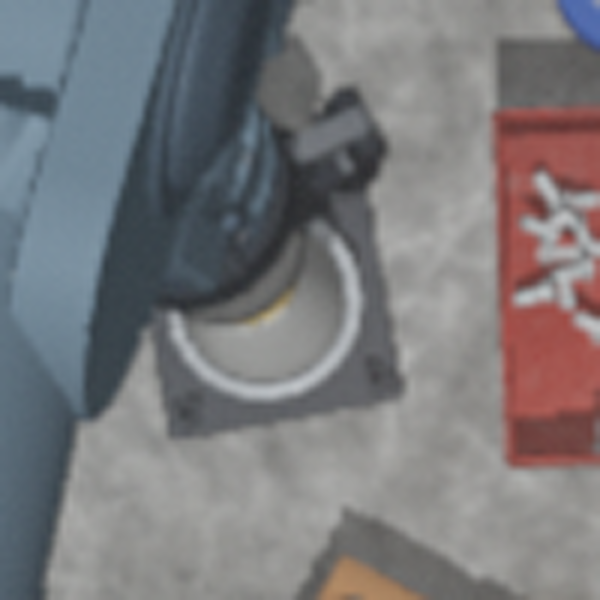

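```bash
python3 -m pendant '[[5.2,0,0.1,-0.1,0,0,0],[5.2,1,0,0,0,0,0],[5.2,1.2,0,0,0,0,0],[5.2,0.7,0,0,0,0,0],[5.2,0.3,0,0,0,0,0]]'
python3 -m pendant '[[5.2,0,0,0,0,0,0],[5.2,0,0,0,0,0,0],[5.2,0,0,0,0,0,0],[5.2,0,0,0,0,0,0],[5.2,0,0,0,0,0,0]]'
python3 - <<'E'
from h import *
s=cam("side")
crop(s,230,150,290,220,8.5,"pics/s16.png")
st=telemetry.get_state();print(st["eef_pos"],st["ft_force"],st["torque"]);p=st["eef_pos"]
q=lambda P:((proj(s,P)+.5-[230,150])*8.5).round()
print("TCP-axis ring bottom,top",q([p-[0,0,10.5],p+[0,0,5.5]]));print("shoulder, stemtop",q([[594.7,-103.2,130],[594.7,-103.2,171]]))
E
```

```text
clock: 19.72
eef_pos: [592.8, -102.8, 185.8]
tool_rot: [-131.1, 89.8, 165.7]
ft_force: [0.1, -0.0, -3.9]
finger_gap: 56.9
clock: 20.13
eef_pos: [594.3, -103.4, 188.5]
tool_rot: [42.2, 89.9, -21.0]
ft_force: [-0.5, 0.4, -2.4]
finger_gap: 57.0
[ 594.27410465 -103.34689726  188.43146114] [-0.01827681  0.30031938 -2.24419464] [-0.01649478  0.01220892 -0.0085793 ]
TCP-axis ring bottom,top [[225. 266.]
 [226. 197.]]
shoulder, stemtop [[223. 466.]
 [223. 296.]]
```

View pics/s16.png

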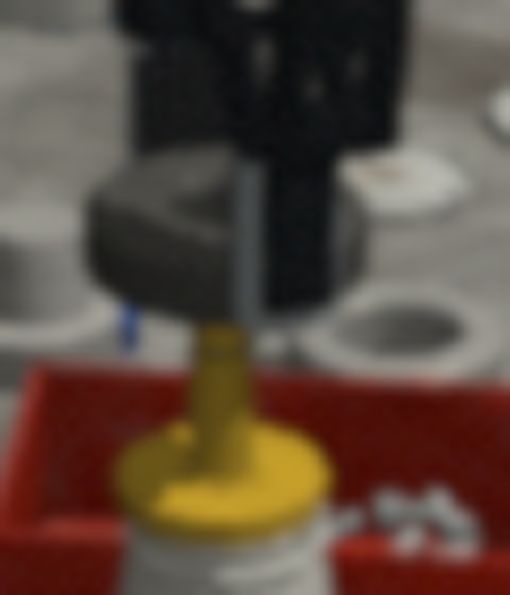

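```bash
python3 -m pendant '[[5.2,0.5,0,0,0,0,0],[5.2,0.5,0,0,0,0,0],[5.2,0.5,0,0,0,0,0],[5.2,0.3,0,0,0,0,0],[5.2,0,0,0,0,0,0]]'
python3 -m pendant '[[5.2,0,0,0,0,0,0],[5.2,0,0,0,0,0,0],[5.2,0,0,0,0,0,0],[5.2,0,0,0,0,0,0],[5.2,0,0,0,0,0,0]]'
python3 - <<'E'
from h import *
s=cam("side")
crop(s,230,150,290,220,8.5,"pics/s17.png")
st=telemetry.get_state();print(st["eef_pos"],st["ft_force"],st["torque"]);p=st["eef_pos"]
q=lambda P:((proj(s,P)+.5-[230,150])*8.5).round()
print("TCP-axis ring bottom,top",q([p-[0,0,10.5],p+[0,0,5.5]]));print("shoulder, stemtop",q([[594.7,-103.2,130],[594.7,-103.2,171]]))
E
```

```text
clock: 20.6
eef_pos: [593.1, -103.0, 168.5]
tool_rot: [-130.7, 89.9, 166.2]
ft_force: [0.2, -0.9, -3.2]
finger_gap: 56.9
clock: 21.02
eef_pos: [594.1, -103.3, 170.2]
tool_rot: [40.9, 90.0, -22.2]
ft_force: [0.6, 0.1, -3.3]
finger_gap: 56.9
[ 594.06951652 -103.26538525  170.10702783] [ 0.5108606   0.1997562  -3.27673212] [ 0.0229294  -0.01497995 -0.00254084]
TCP-axis ring bottom,top [[226. 344.]
 [226. 277.]]
shoulder, stemtop [[223. 466.]
 [223. 296.]]
```

View pics/s17.png

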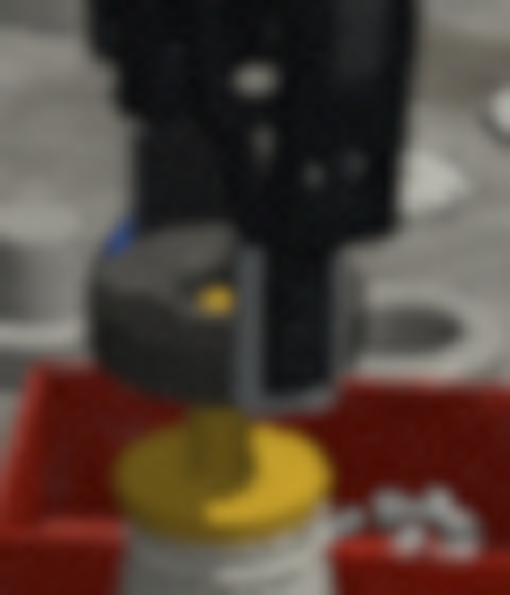

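```bash
python3 -m pendant '[[5.2,0.4,0,0,0,0,0],[5.2,0.5,0,0,0,0,0],[5.2,0.5,0,0,0,0,0],[5.2,0.3,0,0,0,0,0],[5.2,0,0,0,0,0,0]]'
python3 -m pendant '[[5.2,0,0,0,0,0,0],[5.2,0,0,0,0,0,0],[5.2,0,0,0,0,0,0],[5.2,0,0,0,0,0,0],[5.2,0,0,0,0,0,0]]'
python3 - <<'E'
from h import *
s=cam("side")
crop(s,235,180,280,220,15,"pics/s18.png")
st=telemetry.get_state();print(st["eef_pos"],st["ft_force"],st["torque"]);p=st["eef_pos"]
q=lambda P:((proj(s,P)+.5-[235,180])*15).round()
print("TCP-axis ring bottom,top",q([p-[0,0,10.5],p+[0,0,5.5]]));print("shoulder, stemtop",q([[594.7,-103.2,130],[594.7,-103.2,171]]))
a=np.radians(np.arange(0,360,45));c=lambda P,r:np.c_[P[0]+r*np.cos(a),P[1]+r*np.sin(a),P[2]+0*a]
print("bore top bbox",[f(q(c(p+[0,0,5.5],11)),0) for f in(np.min,np.max)],"ring top bbox",[f(q(c(p+[0,0,5.5],30)),0) for f in(np.min,np.max)])
E
```

```text
clock: 21.48
eef_pos: [593.0, -103.0, 151.5]
tool_rot: [-130.5, 89.9, 166.3]
ft_force: [0.1, 1.0, -2.5]
finger_gap: 56.8
clock: 21.9
eef_pos: [594.1, -103.3, 153.2]
tool_rot: [40.1, 90.0, -23.0]
ft_force: [-0.1, -0.4, -2.5]
finger_gap: 57.5
[ 594.0649475  -103.2650517   153.09876235] [ 0.29180737  0.58730387 -3.65129565] [-0.04396686  0.00452018 -0.04456993]
TCP-axis ring bottom,top [[324. 282.]
 [324. 165.]]
shoulder, stemtop [[318. 373.]
 [319.  73.]]
bore top bbox [array([234., 126.]), array([414., 206.])] ring top bbox [array([79., 61.]), array([571., 278.])]
```

View pics/s18.png

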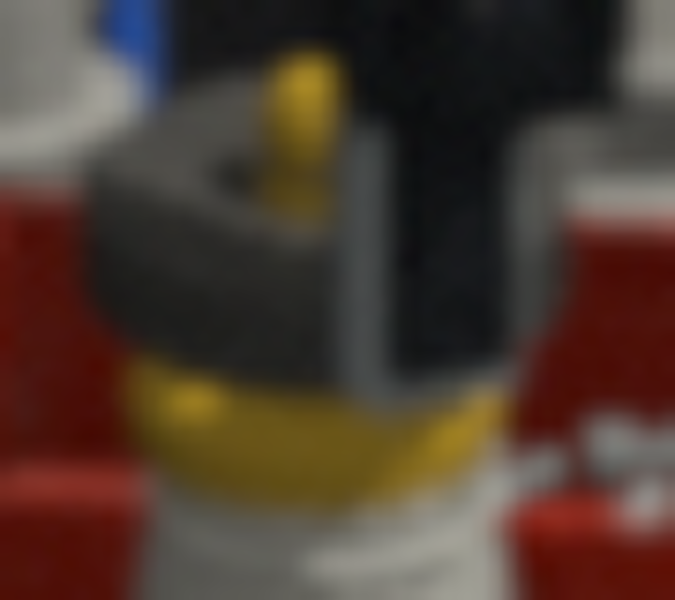

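Run:
```python
from h import *
s=cam("side");t=cam("top")
crop(t,185,185,235,225,15,"pics/t18.png")
p=np.array([594.1,-103.3,153.1])
a=np.radians(np.arange(0,360,5));c=lambda P,r:np.c_[P[0]+r*np.cos(a),P[1]+r*np.sin(a),P[2]+0*a]
def bb(C,o,P,r):
    q=(proj(C,c(P,r))+.5-o)*15; return q.min(0).round(),q.max(0).round()
for n,dz,rr in(("ring bot",-10.5,30),("ring top",5.5,30),("bore",5.5,11),("bore13",5.5,13)):
    print(n,"side",bb(s,[235,180],p+[0,0,dz],rr),"top",bb(t,[185,185],p+[0,0,dz],rr))
f=np.array([594.7,-103.2,0])
for n,z,rr in(("fl bot",123,23),("fl top",130,23),("stem@160",160,7),("stemtop",171,7)):
    print(n,"side",bb(s,[235,180],f+[0,0,z],rr),"top",bb(t,[185,185],f+[0,0,z],rr))
g=s["pixels"].astype(int)
print("col256 rows 185-216",[tuple(g[v,255]) for v in range(185,217)])
```

```text
ring bot side (array([ 79., 174.]), array([568., 399.])) top (array([ 23., 113.]), array([405., 492.]))
ring top side (array([77., 60.]), array([571., 279.])) top (array([10., 98.]), array([397., 482.]))
bore side (array([233., 126.]), array([414., 206.])) top (array([132., 219.]), array([274., 360.]))
bore13 side (array([217., 119.]), array([431., 213.])) top (array([119., 206.]), array([287., 373.]))
fl bot side (array([133., 336.]), array([503., 514.])) top (array([ 82., 170.]), array([370., 456.]))
fl top side (array([132., 287.]), array([504., 464.])) top (array([ 77., 164.]), array([366., 452.]))
stem@160 side (array([261., 130.]), array([376., 181.])) top (array([156., 240.]), array([247., 329.]))
stemtop side (array([261.,  48.]), array([377.,  98.])) top (array([149., 230.]), array([240., 321.]))
col256 rows 185-216 [(np.int64(166), np.int64(134), np.int64(39)), (np.int64(157), np.int64(127), np.int64(36)), (np.int64(141), np.int64(114), np.int64(32)), (np.int64(127), np.int64(102), np.int64(29)), (np.int64(107), np.int64(86), np.int64(24)), (np.int64(93), np.int64(75), np.i
[... 460 characters left out ...]
(35), np.int64(35), np.int64(34)), (np.int64(34), np.int64(34), np.int64(31)), (np.int64(34), np.int64(34), np.int64(32)), (np.int64(34), np.int64(33), np.int64(31)), (np.int64(45), np.int64(41), np.int64(30)), (np.int64(69), np.int64(57), np.int64(26)), (np.int64(93), np.int64(75), np.int64(25)), (np.int64(102), np.int64(82), np.int64(21)), (np.int64(105), np.int64(84), np.int64(21)), (np.int64(105), np.int64(84), np.int64(23)), (np.int64(100), np.int64(81), np.int64(24)), (np.int64(97), np.int64(78), np.int64(23)), (np.int64(96), np.int64(80), np.int64(38)), (np.int64(97), np.int64(89), np.int64(68)), (np.int64(98), np.int64(95), np.int64(86)), (np.int64(107), np.int64(106), np.int64(99))]
```

View pics/t18.png

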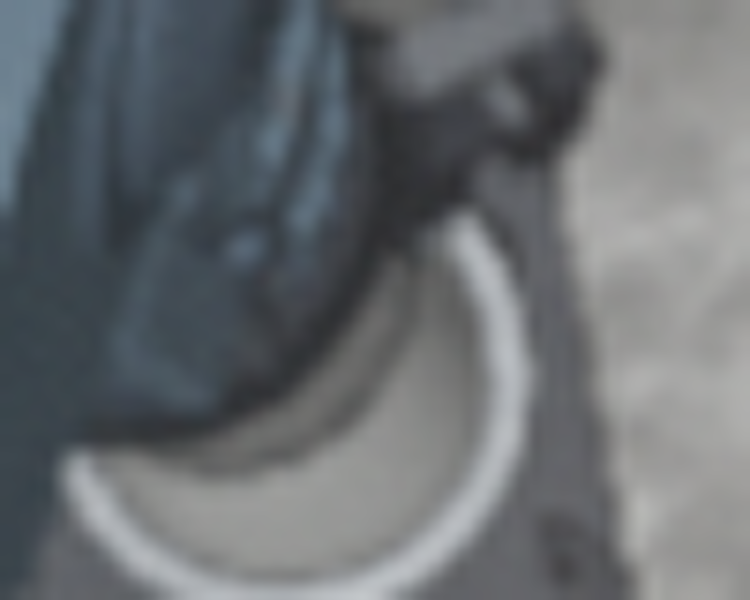

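```bash
python3 -m pendant '[[5.2,0,0.09,0.04,0,0,0],[5.2,0.2,0,0,0,0,0],[5.2,0.2,0,0,0,0,0],[5.2,0.2,0,0,0,0,0],[5.2,0.1,0,0,0,0,0]]'
python3 -m pendant '[[5.2,0,0,0,0,0,0],[5.2,0,0,0,0,0,0],[5.2,0,0,0,0,0,0],[5.2,0,0,0,0,0,0],[5.2,0,0,0,0,0,0]]'
python3 - <<'E'
from h import *
s=cam("side");t=cam("top")
crop(s,235,180,280,220,15,"pics/s19.png");crop(t,185,185,235,225,15,"pics/t19.png")
st=telemetry.get_state();p=st["eef_pos"];print(p,st["ft_force"],st["torque"])
R=Rn.from_euler("xyz",st["tool_rot"],degrees=True).as_matrix();print(R.round(4))
a=np.radians(np.arange(0,360,5));c=lambda P,r:np.c_[P[0]+r*np.cos(a),P[1]+r*np.sin(a),P[2]+0*a]
def bb(C,o,P,r):
    q=(proj(C,c(P,r))+.5-o)*15; return q.min(0).round(),q.max(0).round()
for n,dz,rr in(("ring bot",-10.5,30),("ring top",5.5,30)): print(n,"side",bb(s,[235,180],p+[0,0,dz],rr),"top",bb(t,[185,185],p+[0,0,dz],rr))
E
```

```text
clock: 22.47
eef_pos: [594.6, -103.1, 145.3]
tool_rot: [-123.4, 90.0, 173.4]
ft_force: [0.3, 0.3, -3.4]
finger_gap: 56.8
clock: 22.88
eef_pos: [595.0, -103.2, 146.1]
tool_rot: [37.0, 90.0, -26.2]
ft_force: [-0.5, -0.1, -2.1]
finger_gap: 57.5
[ 594.97619662 -103.20745475  146.01467726] [-0.29176985  0.45936825 -2.80571759] [ 0.02925547 -0.01783022  0.00613268]
[[ 2.000e-04  8.921e-01  4.518e-01]
 [-2.000e-04  4.518e-01 -8.921e-01]
 [-1.000e+00  1.000e-04  3.000e-04]]
ring bot side (array([ 72., 224.]), array([560., 452.])) top (array([ 28., 114.]), array([408., 491.]))
ring top side (array([ 70., 111.]), array([563., 332.])) top (array([15., 99.]), array([400., 481.]))
```

View pics/s19.png

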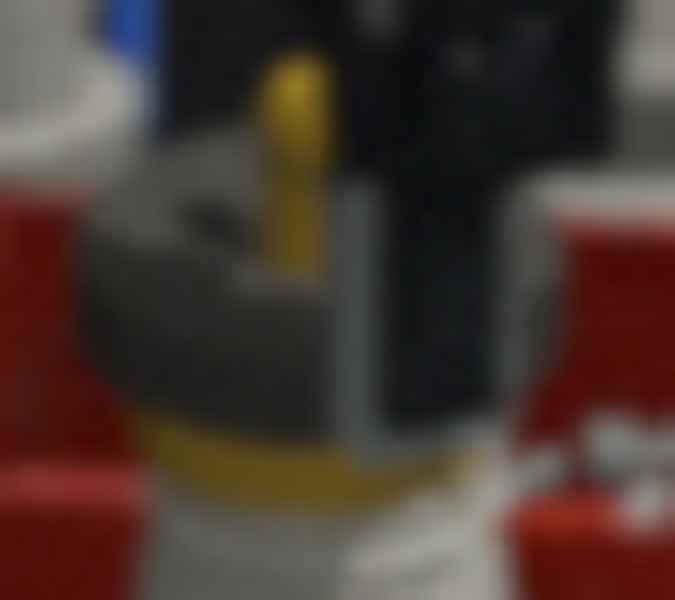

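View pics/t19.png

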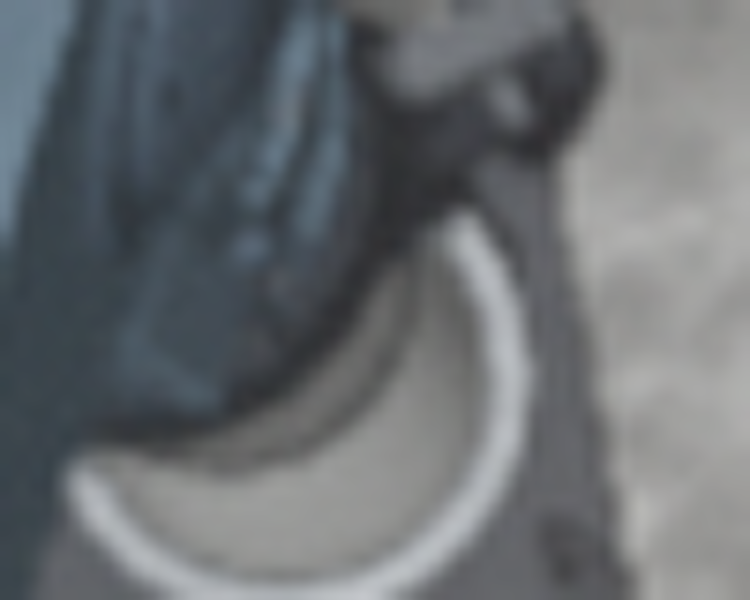

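Run:
```python
from h import *
s=cam("side");t=cam("top")
d=[cv2.absdiff(c["pixels"],np.load(f)).max(2) for c,f in((t,"t0.npy"),(s,"s0.npy"))]
im=np.vstack([np.hstack([s["pixels"][:,:,::-1],t["pixels"][:,:,::-1]]),np.hstack([cv2.cvtColor(x,cv2.COLOR_GRAY2BGR) for x in d[::-1]])])
cv2.imwrite("pics/fin.png",cv2.resize(im,(800,600),interpolation=cv2.INTER_AREA))
st=telemetry.get_state();print(st["clock"],st["eef_pos"],st["ft_force"],st["finger_gap"])
```

```text
23.0833 [ 594.96540932 -103.20784546  145.97667054] [ 0.36776873 -0.53997068 -2.84091955] 56.98132833439113
```

View pics/fin.png

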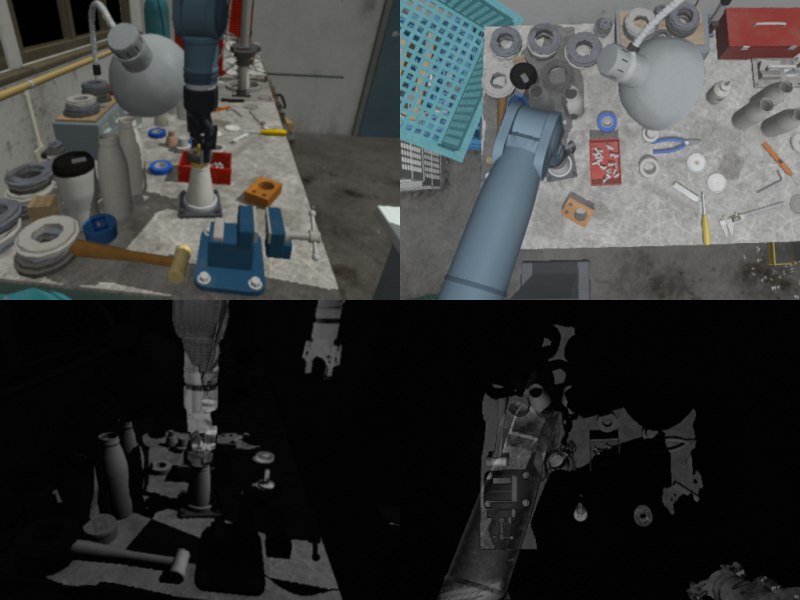

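The difference images show only shadow and arm changes, plus the plug and dark ring gone from where they started. Nothing else has moved. Handing in.

```bash
python3 -c "
from workcell import ticket;print(ticket.job_done())"
```

```text
the job is handed in; nothing more can be done
None
```

The brass plug is seated taper-down in the shell's neck and released. The dark ring is held over its stem, hovering about 5 mm above the shoulder. I handed the job in at about 23 s of the 72 s allowed.

- **Plug:** first contact came at the expected height, and I pressed it down with about 7 N before letting go. After release it stood upright, with the flange centred on the neck to within about 0.5 mm in the side view.
- **Ring gap:** by telemetry the ring's underside is about 5.3–5.5 mm above the shoulder. The side view agrees to within about 0.5 mm.
- **Ring centring:** it is about 0.4 mm off the plug's axis in the side view, with 4 mm of play all round. Before my last 1 mm correction the two cameras disagreed: the side view put the ring about 1.4 mm off in x, the top view about 0. The correction was a compromise between them.
- **Contact and level:** the wrist shows only the ring's weight (about 2.8 N), so nothing points to contact with plug or shell. The ring looks level and the tool is vertical to about 0.02°, but I had no direct measurement of the ring's tilt.
- **Bench:** comparing pictures from before and after shows only shadow and arm changes, apart from the plug and dark ring being moved. The shell is still standing in its nest.

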